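# Close the dark chamber with the hook pole

### The job

Close the dark chamber on the breadboard before imaging: take the hook pole from its rest, hook it through the ring on the chamber's raised sash and pull the sash fully down with it. Then unhook, and lay the pole back in its rest the way you found it, leaving the sash shut. Touch the chamber, sash and ring with the pole only, never with the arm or gripper, and leave the other things on the board where they stand.

Things in the scene. Friction and masses are not known exactly. Their poses are not given: they have to be found in the camera images.
- chamber: Fixed black box with aluminium front guides, 200 mm deep (x), 260 wide (y), 345 high at the guides (box 260). Origin: centre of its underside, on the breadboard (top at world z = 0.012). x points into it, away from the open front at x = -100 mm; z up. The sash, a black sheet 222 mm wide, 170 tall, slides up and down in the guides at x = -90 mm.
- sash (a joint): Travel of the sash in m: 0 fully raised, 0.15 fully down on its stop (closed). It starts between 0 and 0.05 and stays where it is left: about 1.4 N downwards moves it down, about 4 N upwards moves it up.
- ring (a point): Centre of the upright steel ring on the sash, moving with it: world z 0.314 with the sash fully raised, 0.164 closed. Hole 41 mm across along the chamber's x, bar 7 mm thick, outside 55 mm. It stands 45 mm in front of the sash on one 8 mm stem at the ring's top, so the space behind its lower part is free. Axes as the chamber's: x into it, z up.
- pole: Loose hook pole, about 0.16 kg: pale wooden square grip 160 mm long (x), 24 wide, 24 high, to be gripped across its middle; from its front end an 8 mm steel shaft runs on along the middle line (+x) to a hook, a leg turned straight down (-z). Origin: centre of the grip's underside; centre of mass about 25 mm ahead of it. Starts in the rest, leg down.
- hook (a point): The bend of the pole's hook, where the middle lines of shaft and leg meet: 200 mm along the pole's x from its origin and 12 mm above the grip's underside. The leg hangs 20 mm down from here (leg 8 mm thick). Axes are the pole's.
- rest: Fixed aluminium rest: foot 160 x 70 mm, two saddles at x = -50 and +50 mm, each 20 mm long, seats 60 mm above the origin (centre of the underside), leaning cheeks 20 mm high; channel along x 34 mm wide at the seat, 45 at the mouth. The pole starts with its grip over both saddles, origin within 8 mm (x) and 2 mm (y) of the rest's middle, x along the rest's x.
- objective: Bystander: brass microscope objective standing on the board, 32 mm across, 44 mm high; origin: centre of its underside.
- jar: Bystander: amber jar with a black lid, 52 mm across, 65 mm high; origin: centre of its underside.
- slidebox: Bystander: flat white slide box 85 x 100 x 26 mm; origin: centre of its underside.

How it is judged:
By the outcome, as a careful person would: the job done as asked, in the order asked, and still so for the second after the job is handed in, with the robot touching nothing.
It also fails if it takes over 58 s, if anything falls off the work surface, if the arm or the gripper's body presses on something with over 40 N, if the wrist force passes 120 N, or if a joint passes its speed limit or range.

### The arm

A 6-joint arm with a two-finger parallel gripper is mounted at the origin on the work surface. World frame = base frame: x ahead of the robot, y to its left, z up, the work surface at z = 0. Lengths are in m, angles in degrees, forces in N, time in s.
With the tool pointing down it reaches from about 0.4 to 0.825 m from the base axis. Payload 7 kg.
Tool frame: the origin (TCP) lies midway between the tips of the shut fingers; the grasp point (between the pads) lies 19 mm behind it (r.grasp_offset is the distance from the TCP to the grasp point, in m); z points along the fingers, x is the direction in which the jaws open and shut, and the axes are right-handed (so a half turn about z gives the same grasp; the last joint's range is limited). The gripper opens to 88 mm and grips with 3 to 60 N. Pads are 19 mm wide; open, the fingers measure 130 mm over their backs; the gripper's body (78 mm by 193 mm) begins 47 mm behind the grasp point.
Start: joints at [84.574, 20.546, 0.682, 0, -70.136, -16.507], TCP at [0.252, 0.626, 0.227] pointing down, gripper open.
Joint ranges: [-176.03, 176.03], [-82.01, 121.73], [-58.28, 71.71], [-173.87, 95.51], [-174.79, -0.11], [-173.66, 173.66]. Speed limits (degrees/s): [136.94, 136.94, 172.46, 180, 180, 180].

### API

Orientations are given as [roll, pitch, yaw] about the fixed x, y, z axes, in that order (R = Rz(yaw) Ry(pitch) Rx(roll)).
In Python, from plant import r gives the robot as it stands.
- The arm moves only by the tool step_arm, never from a script. Its argument "deltas" is a list of rows, each a list of 7 numbers: the turn, a rotation vector about the tool's x, y, z in rad, then the shift along the tool's x, y, z in mm, then the opening, from -1 (shut) to 1 (fully open), so that 0 is half open. In form: [[ax, ay, az, x, y, z, grip], ...]. A call has 1 to 10 rows; each row shifts and turns the pose as measured when the row begins, along the tool's axes as they then stand; what a row does not reach is not made up. A row lasts 1/10 s, in which the tool goes at most 50 mm and 8.59 degrees, less where a joint would pass 70% of its speed; a pose out of reach is approached as far as the arm can. A call with a gripper value outside its range is refused whole. The fingers move at their own pace and stop on an object; "squeeze" is the grip in N (left out, the last holds). Time passes only in rows, so rows that do not move let the fingers close. It gives the time, the measured TCP pose, the force and the opening at its end, in the units of the state.
- r.get_state(): the state, without advancing time (a new reading comes with each control period).
- r.capture(name): name is "scene" or "top" or "wrist"; returns the picture (384x512x3 uint8, red, green, blue); there is no depth.
- r.camera_info(name): a dict with "vertical_fov" (degrees; the focal length in pixels is half the picture's height over the tangent of half this angle, whatever the lens; pixels are square), "cx", "cy" (the principal point, pixels), "view" (4x4, takes a point from world to camera coordinates). Camera axes: x right, y down, z forward; pixel columns grow to the right and rows downward; lengths in m; the calibration is good to about 2 mm. A picture is of the moment at which its call begins: read the wrist's pose just before it. camera_info takes no time and is no camera call; for the wrist camera it gives the pose at the moment of the call.
- r.close_job(): hands the job in, once; it reports no verdict.
The state is a dict: "time_s": time; "joints": joint angles; "qd": joint speeds; "joint_torque": joint torques, N m; "tcp_pos": TCP position; "eef_rot": TCP orientation; "contact_force": force on the tool from outside, world axes, zero at the start; "moment": the same for the moment, N m; "gripper_width": finger opening in m.
Only numpy, scipy, OpenCV 4.12 (cv2) and the standard library are available. Lean on these libraries where they do the work, as an engineer would, in place of code of your own. Each camera call takes 0.05 s, during which the arm holds its last target.

## Working session

There is one attempt and no reset: what is moved stays moved. The work goes in short steps, Python scripts to look and compute and a tool call to move; the robot and the scene stay as the last step left them, time stands still between calls to the robot, and variables do not carry over. Pictures are saved under pics/ and viewed, and the job is handed in when it is done.

Besides the shell and the picture viewer there is one more tool, called as name([rows], argument=value, ...), one row to a line, values as JSON. step_arm: Moves the arm, as the interface text tells. Its arguments: {"type":"object","properties":{"deltas":{"type":"array","items":{"type":"array","items":{"type":"number"}}},"squeeze":{"type":"number"}},"required":["deltas"]}

```bash
ls; mkdir -p pics; python3 - <<'E'
from plant import r
import cv2
print(r.get_state())
for n in("scene","top","wrist"):
    i=r.camera_info(n); print(n,i)
    cv2.imwrite(f"pics/{n}0.png",r.capture(n)[:,:,::-1])
E
```

```text
pics
{'time_s': 0.0, 'joints': array([ 8.45729742e+01,  2.05906712e+01,  6.34258545e-01, -1.86478154e-02,
       -7.01358655e+01, -1.65056265e+01]), 'qd': array([ 0.05383746,  0.06485631,  0.00077402,  0.09146117, -0.10236486,
        0.01115275]), 'joint_torque': array([-2.55239347e-04, -5.82710123e+01,  2.93066096e+01,  6.99768528e+00,
        7.14881869e-03, -1.64678750e-04]), 'tcp_pos': array([0.25198933, 0.6256801 , 0.22563962]), 'eef_rot': array([-1.79990588e+02, -9.34564253e-02, -1.11939010e+02]), 'contact_force': array([-0.44657987,  0.08257385,  0.36557725]), 'moment': array([ 0.05281497, -0.02576774, -0.01266744]), 'gripper_width': 0.08752544058454804}
scene {'vertical_fov': 43.27322300335072, 'cx': 255.64122394355203, 'cy': 194.23653572693823, 'view': array([[-0.33208166,  0.94308932,  0.01744408,  0.20715591],
       [ 0.48864541,  0.18782207, -0.85202614, -0.11358441],
       [-0.80681314, -0.27441829, -0.52320853,  1.90121855],
       [ 0.        ,  0.        ,  0.        ,  1.        ]])}
top {'vertical_fov': 51.37056011660734, 'cx': 245.71795171370377, 'cy': 194.94916119679522, 'view': array([[-2.25383872e-02, -9.99744249e-01, -1.85960328e-03,
         9.23609093e-03],
       [-9.97117527e-01,  2.26138845e-02, -7.24240969e-02,
         6.11985257e-01],
       [ 7.24476272e-02,  2.21920683e-04, -9.97372193e-01,
         1.34569550e+00],
       [ 0.00000000e+00,  0.00000000e+00,  0.00000000e+00,
         1.00000000e+00]])}
wrist {'vertical_fov': 60.77835555307321, 'cx': 259.84517971899277, 'cy': 191.05266029839296, 'view': array([[-3.75033733e-01, -9.27011098e-01,  3.51380281e-04,
         6.75016673e-01],
       [-8.85636730e-01,  3.58407150e-01,  2.95282740e-01,
        -3.80291538e-02],
       [-2.73856315e-01,  1.10429793e-01, -9.55409849e-01,
         3.89310788e-01],
       [ 0.00000000e+00,  0.00000000e+00,  0.00000000e+00,
         1.00000000e+00]])}
```

View pics/scene0.png

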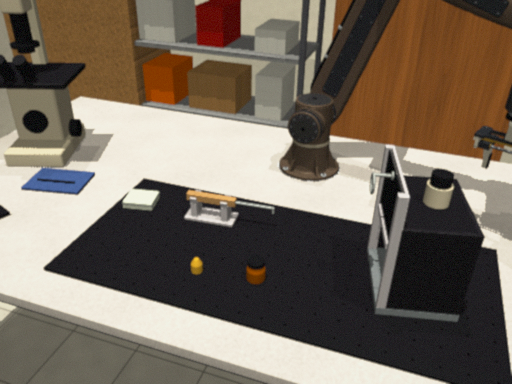

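View pics/top0.png

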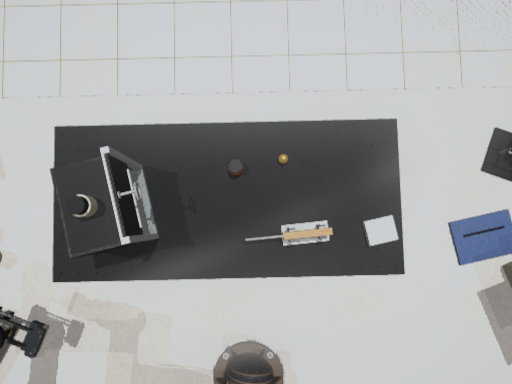

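View pics/wrist0.png

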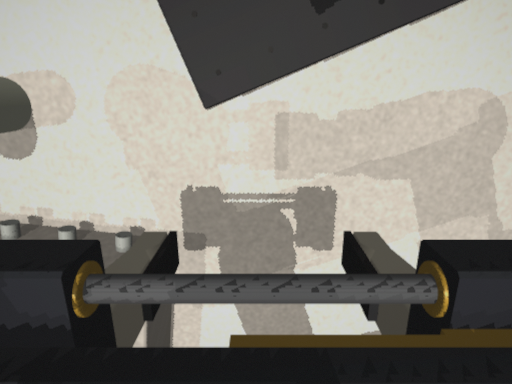

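Scene: chamber on the +y side, its front facing −y with the ring near top-view (125,193). The pole lies in the rest near top-view (305,234), hook pointing +y at (247,239). The jar is at (236,167) and the objective at (283,158), with the slide box at (381,230). Now enlarging for accurate pixels.

```bash
cat > h.py <<'E'
import numpy as np,cv2
from plant import r
def cam(n):
    i=r.camera_info(n); f=192/np.tan(np.radians(i['vertical_fov'])/2); return f,i['cx'],i['cy'],np.array(i['view'])
def ray(c,u,v):
    f,cx,cy,V=c; R=V[:3,:3]; o=-R.T@V[:3,3]; d=R.T@np.array([(u-cx)/f,(v-cy)/f,1.]); return o,d/np.linalg.norm(d)
def onz(c,u,v,z):
    o,d=ray(c,u,v); return o+d*(z-o[2])/d[2]
def tri(rs):
    A=0;b=0
    for o,d in rs:
        P=np.eye(3)-np.outer(d,d); A=A+P; b=b+P@o
    x=np.linalg.solve(A,b); return x,[np.linalg.norm((np.eye(3)-np.outer(d,d))@(x-o))*1e3 for o,d in rs]
def proj(c,p):
    f,cx,cy,V=c; q=V[:3,:3]@np.asarray(p)+V[:3,3]; return np.array([cx+f*q[0]/q[2],cy+f*q[1]/q[2]])
E
python3 - <<'E'
from h import *
t=cv2.imread('pics/top0.png');s=cv2.imread('pics/scene0.png')
def crop(im,x0,y0,w,h,k,n): cv2.imwrite(n,cv2.resize(im[y0:y0+h,x0:x0+w],None,fx=k,fy=k,interpolation=cv2.INTER_CUBIC))
crop(t,95,140,75,110,5,'pics/t_ring.png')
crop(t,235,210,110,45,7,'pics/t_pole.png')
crop(s,360,140,60,60,9,'pics/s_ring.png')
crop(s,175,180,110,50,7,'pics/s_pole.png')
hsv=cv2.cvtColor(t,cv2.COLOR_BGR2HSV)
m=cv2.inRange(hsv,(8,90,120),(25,255,255)); n,l,st,ce=cv2.connectedComponentsWithStats(m)
c=cam('top')
for k in range(1,n):
    if st[k,4]>20:
        pts=np.argwhere(l==k)[:,::-1].astype(np.float32); rc=cv2.minAreaRect(pts); print(st[k],ce[k],rc, onz(c,*ce[k],0.096))
E
```

```text
[279 154   9   9  55] [282.74545455 157.96363636] ((283.0, 158.0), (8.0, 8.0), 90.0) [ 0.72489163 -0.12811687  0.096     ]
```

View pics/t_ring.png

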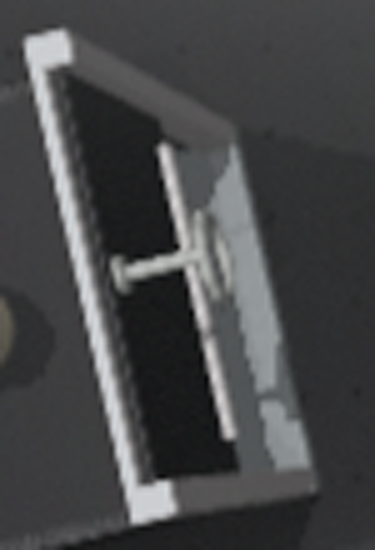

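View pics/t_pole.png

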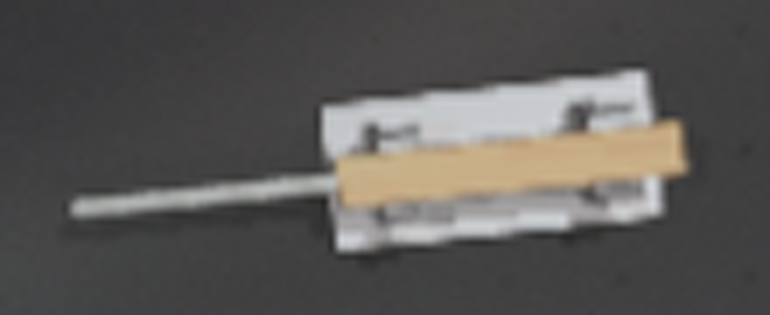

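View pics/s_ring.png

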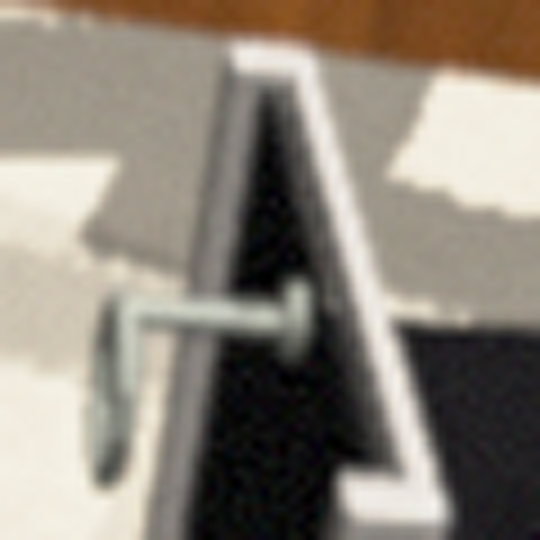

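View pics/s_pole.png

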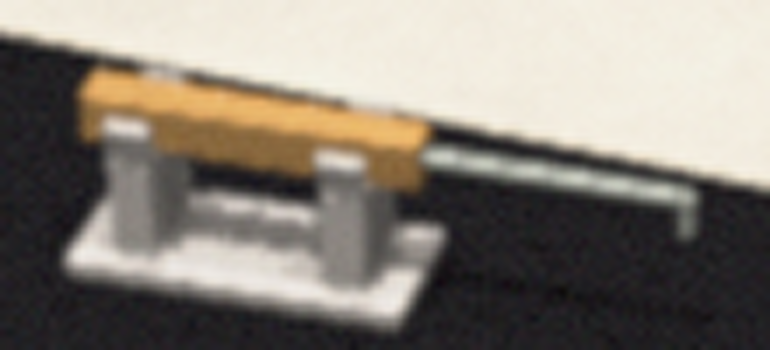

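```bash
python3 - <<'E'
from h import *
c=cam('top');s=cam('scene')
T=lambda u,v,k,x,y:((u+.5)/k-.5+x,(v+.5)/k-.5+y)
P=[onz(c,*T(u,v,7,235,210),0.096) for u,v in((335,157),(344,208),(682,122),(686,172))]
o=np.mean(P,0);d=(P[0]+P[1]-P[2]-P[3]);print('pole',o,np.degrees(np.arctan2(d[1],d[0])),np.linalg.norm(d)/2)
hk=onz(c,*T(74,208,7,235,210),0.084);d=hk-o;print('hook tip',hk,np.degrees(np.arctan2(d[1],d[0])),np.linalg.norm(d[:2]))
F=[onz(c,*T(u,v,7,235,210),0.018) for u,v in((322,105),(338,252),(645,70),(663,215))]
o=np.mean(F,0);d=(F[0]+F[1]-F[2]-F[3]);print('rest foot',o,np.degrees(np.arctan2(d[1],d[0])),np.linalg.norm(d)/2,np.linalg.norm(F[0]-F[1]))
# chamber guides
A=onz(c,*T(70,30,5,95,140),.357);B=onz(c,*T(177,512,5,95,140),.357)
A2=onz(c,*T(25,38,5,95,140),.357);B2=onz(c,*T(132,522,5,95,140),.357)
d=A-B;yaw=np.degrees(np.arctan2(d[1],d[0]));print('front',A,B,A2,B2,np.linalg.norm(d))
for a,b in((A,B),(A2,B2)):
  d=a-b; print('yaw x',np.degrees(np.arctan2(d[1],d[0]))+90)   # y axis of chamber?
# ring
for uv in((213,255),):
  for vv in((112,388),):
    print('ring',tri([ray(c,*T(*uv,5,95,140)),ray(s,*T(*vv,9,360,140))]))
# boss on the sash
print('stem end',tri([ray(c,*T(122,275,5,95,140)),ray(s,*T(297,318,9,360,140))]))
print('stem front',tri([ray(c,*T(195,258,5,95,140)),ray(s,*T(125,312,9,360,140))]))
E
```

```text
pole [ 0.47908566 -0.20120059  0.096     ] 94.56420681399122 0.15933586029808514
hook tip [0.46337061 0.00050265 0.084     ] 94.45501279696666 0.20231450698493003
rest foot [ 0.47937757 -0.20350548  0.018     ] 95.0184496266021 0.1590719470992567 0.07168723420573746
front [0.72497956 0.35030249 0.357     ] [0.4734723  0.29480155 0.357     ] [0.7212916  0.37379247 0.357     ] [0.46889131 0.31789429 0.357     ] 0.2575582638586065
yaw x 102.44421060814753
yaw x 102.48753241910764
ring (array([0.60949038, 0.28741672, 0.31244028]), [np.float64(0.6794489058229366), np.float64(0.6794489058230303)])
stem end (array([0.59769625, 0.32997301, 0.3362329 ]), [np.float64(0.2648696016839387), np.float64(0.26486960168378926)])
stem front (array([0.60640478, 0.2890449 , 0.33475569]), [np.float64(2.453748454783918), np.float64(2.4537484547839536)])
```

```bash
cat >> h.py <<'E'
from scipy.spatial.transform import Rotation as Ro
def need(pos,yaw):
    st=r.get_state(); R=Ro.from_euler('xyz',st['eef_rot'],degrees=True)
    Rt=Ro.from_euler('xyz',[180,0,yaw],degrees=True)
    d=R.inv().apply(np.array(pos)-st['tcp_pos'])*1e3
    w=(R.inv()*Rt).as_rotvec()
    print('t',st['time_s'],'pos',st['tcp_pos'].round(4),'rot',st['eef_rot'].round(2),'\nneed mm',d.round(1),'rad',w.round(4),'F',st['contact_force'].round(2),'M',st['moment'].round(2),'w',round(st['gripper_width'],4))
E
```

step_arm([
  [0,0,0.14,0,0,-32,1],
  [0,0,0.14,0,0,-32,1],
  [0,0,0.14,0,0,-32,1],
  [0,0,0.14,0,0,-32,1],
  [0,0,0.14,0,0,-32,1],
  [0,0,0.14,0,0,-32,1],
  [0,0,0.14,0,0,-32,1],
  [0,0,0.14,0,0,-20,1],
])

```text
time_s: 0.95
tcp_pos: [0.2515, 0.6243, 0.4713]
eef_rot: [-179.1, -0.3, -178.6]
contact_force: [0.3, 1.4, 1.1]
gripper_width: 0.0879
```

```bash
python3 -c "
from h import *
need([.478,-.191,.25],-175.5)"
```

```text
t 0.95 pos [0.2515 0.6243 0.4713] rot [-179.14   -0.25 -178.56] 
need mm [-206.9 -817.3  232.7] rad [-0.0148 -0.0048 -0.0533] F [0.29 1.4  1.1 ] M [ 0.25 -0.07  0.03] w 0.0879
```

step_arm([
  [0,0,0,-12,-46,0,1],
  [0,0,0,-12,-46,0,1],
  [0,0,0,-12,-46,0,1],
  [0,0,0,-12,-46,0,1],
  [0,0,0,-12,-46,0,1],
  [0,0,0,-12,-46,0,1],
  [0,0,0,-12,-46,0,1],
  [0,0,0,-12,-46,0,1],
  [0,0,0,-12,-46,0,1],
  [0,0,0,-12,-46,0,1],
])

```text
time_s: 1.95
tcp_pos: [0.3813, 0.1559, 0.4752]
eef_rot: [-179.0, -0.3, -178.5]
contact_force: [0.8, 0.2, -0.1]
gripper_width: 0.0874
```

```bash
python3 -c "
from h import *
need([.478,-.191,.25],-175.5)"
```

```text
t 1.95 pos [0.3813 0.1559 0.4752] rot [-178.95   -0.29 -178.46] 
need mm [ -88.4 -345.3  231.1] rad [-0.0181 -0.0056 -0.0515] F [ 0.82  0.22 -0.07] M [ 0.14 -0.28 -0.04] w 0.0874
```

step_arm([
  [-0.004,-0.001,-0.01,-10,-39,25,1],
  [-0.004,-0.001,-0.01,-10,-39,25,1],
  [-0.004,-0.001,-0.01,-10,-39,25,1],
  [-0.004,-0.001,-0.01,-10,-39,25,1],
  [-0.002,-0.001,-0.01,-10,-39,25,1],
  [0,0,0,-10,-39,25,1],
  [0,0,0,-10,-39,25,1],
  [0,0,0,-10,-38,25,1],
  [0,0,0,-8,-34,25,1],
  [0,0,0,0,0,0,1],
])

```text
time_s: 2.95
tcp_pos: [0.4905, -0.2026, 0.2435]
eef_rot: [179.5, 0.4, -175.7]
contact_force: [-0.3, 0.7, -1.3]
gripper_width: 0.0878
```

```bash
python3 -c "
from h import *
need([.478,-.191,.25],-175.5)
c=cam('wrist');print(proj(c,[.4790,-.2012,.096]))
cv2.imwrite('pics/w1.png',r.capture('wrist')[:,:,::-1])
cv2.imwrite('pics/s1.png',r.capture('scene')[:,:,::-1])
"
```

```text
t 2.95 pos [ 0.4905 -0.2026  0.2435] rot [ 179.51    0.37 -175.69] 
need mm [11.5 12.6 -6.5] rad [ 0.0085  0.0064 -0.0033] F [-0.33  0.72 -1.34] M [ 0.05  0.15 -0.09] w 0.0878
[272.61431252 177.37812943]
```

View pics/w1.png

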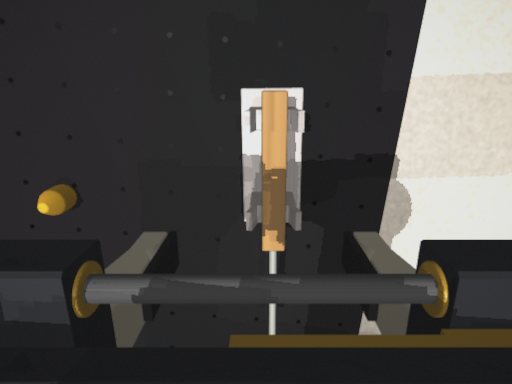

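Wrist view: the grip's top face spans corners about (263,92), (287,92), (285,249) and (263,249). The shaft leaves downward at column 273, and both saddles are visible.

```bash
python3 - <<'E'
from h import *
c=cam('wrist')
im=cv2.imread('pics/w1.png');cv2.imwrite('pics/w1z.png',cv2.resize(im[80:260,225:320],None,fx=3.3,fy=3.3,interpolation=cv2.INTER_CUBIC))
hsv=cv2.cvtColor(im,cv2.COLOR_BGR2HSV)
m=cv2.inRange(hsv,(5,110,60),(25,255,255)); m[:, :220]=0;m[255:]=0
n,l,st,ce=cv2.connectedComponentsWithStats(m);k=1+np.argmax(st[1:,4]);rc=cv2.minAreaRect(np.argwhere(l==k)[:,::-1].astype(np.float32));print(st[k],rc)
P=[onz(c,*p,.096) for p in ((262.5,92),(287,92),(285,249.5),(263,249.5))]
o=np.mean(P,0);d=P[2]+P[3]-P[0]-P[1];print(o,np.degrees(np.arctan2(d[1],d[0])),np.linalg.norm(d)/2,np.linalg.norm(P[0]-P[1]),np.linalg.norm(P[2]-P[3]))
E
```

```text
[ 262   91   26  160 3802] ((274.5, 170.5), (159.0, 25.0), 90.0)
[ 0.47880461 -0.19940422  0.096     ] 94.82092111177023 0.1576027042536512 0.02201870901501453 0.02298511197364655
```

View pics/w1z.png

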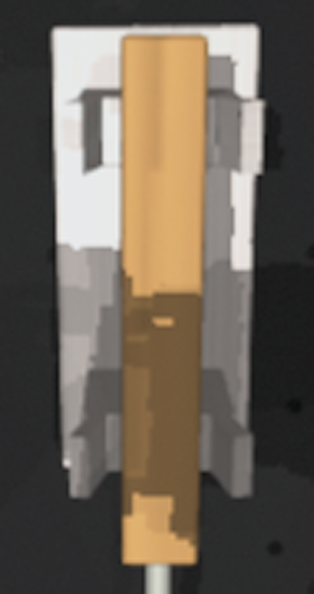

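step_arm([
  [0.004,0.003,-0.004,6,6,35,1],
  [0.004,0.003,-0.004,6,6,35,1],
  [0,0,0,0,0,30,1],
  [0,0,0,0,0,20,1],
  [0,0,0,0,0,0,1],
])

```text
time_s: 3.55
tcp_pos: [0.4835, -0.185, 0.1315]
eef_rot: [-179.8, 1.1, -174.8]
contact_force: [-0.3, 0.1, 0.5]
gripper_width: 0.0874
```

```bash
python3 -c "
from h import *
need([.4782,-.191,.065],-175.3)"
```

```text
t 3.55 pos [ 0.4835 -0.185   0.1315] rot [-179.79    1.13 -174.8 ] 
need mm [ 7.2 -5.3 66.4] rad [-0.0035  0.0197  0.0086] F [-0.34  0.05  0.5 ] M [0.08 0.1  0.04] w 0.0874
```

step_arm([
  [0,0.01,0.004,6,-5,15,1],
  [0,0.008,0.004,0,0,15,1],
  [0,0,0,0,0,0,1],
  [0,0,0,0,0,0,1],
])

```text
time_s: 3.95
tcp_pos: [0.4816, -0.1894, 0.1045]
eef_rot: [-179.7, 0.5, -175.1]
contact_force: [0.3, -0.2, 1.0]
gripper_width: 0.0877
```

```bash
python3 -c "
from h import *
need([.4782,-.191,.065],-175.3)"
```

```text
t 3.95 pos [ 0.4816 -0.1894  0.1045] rot [-179.71    0.46 -175.09] 
need mm [ 3.8 -1.1 39.5] rad [-0.0051  0.0081  0.0037] F [ 0.32 -0.16  0.96] M [ 0.06 -0.05  0.01] w 0.0877
```

step_arm([
  [-0.004,0.008,0.004,5,-1,15,1],
  [0,0,0,0,0,14,1],
  [0,0,0,0,0,10,1],
  [0,0,0,0,0,0,1],
])

```text
time_s: 4.35
tcp_pos: [0.4776, -0.1912, 0.0646]
eef_rot: [-179.9, 0.1, -175.4]
contact_force: [0.0, -0.4, -0.4]
gripper_width: 0.0875
```

```bash
python3 -c "
from h import *
need([.4782,-.191,.065],-175.3)"
```

```text
t 4.35 pos [ 0.4776 -0.1912  0.0646] rot [-1.7995e+02  1.5000e-01 -1.7537e+02] 
need mm [-0.7  0.2 -0.4] rad [-0.001   0.0025 -0.0012] F [ 0.   -0.36 -0.38] M [ 0.09 -0.02 -0.08] w 0.0875
```

step_arm([
  [0,0,0,0,0,0,-1],
  [0,0,0,0,0,0,-1],
  [0,0,0,0,0,0,-1],
  [0,0,0,0,0,0,-1],
  [0,0,0,0,0,0,-1],
  [0,0,0,0,0,0,-1],
], squeeze=55)

```text
time_s: 4.95
tcp_pos: [0.4786, -0.1915, 0.0661]
eef_rot: [-179.9, 0.3, -175.4]
contact_force: [-0.2, 0.1, 0.3]
gripper_width: 0.0451
```

```bash
python3 -c "
from h import *
need([.4782,-.191,.065],-175.3)
cv2.imwrite('pics/t2.png',r.capture('top')[:,:,::-1])"
```

```text
t 4.95 pos [ 0.4786 -0.1915  0.0661] rot [-179.92    0.26 -175.36] 
need mm [0.4 0.5 1.1] rad [-0.0014  0.0045 -0.0011] F [-0.18  0.09  0.27] M [ 0.06 -0.   -0.05] w 0.0451
```

step_arm([
  [0,0,0,0,0,0,-1],
  [0,0,0,0,0,0,-1],
  [0,0,0,0,0,0,-1],
  [0,0,0,0,0,0,-1],
  [0,0,0,0,0,0,-1],
])

```text
time_s: 5.5
tcp_pos: [0.4786, -0.1914, 0.0662]
eef_rot: [-179.9, 0.3, -175.4]
contact_force: [0.3, -0.6, -0.5]
gripper_width: 0.0234
```

```bash
python3 -c "
from h import *
need([.4782,-.191,.065],-175.3)
s=r.get_state();np.save('grasp.npy',np.r_[s['tcp_pos'],s['eef_rot']])"
```

```text
t 5.5 pos [ 0.4786 -0.1914  0.0662] rot [-179.92    0.26 -175.35] 
need mm [0.3 0.5 1.2] rad [-0.0015  0.0046 -0.001 ] F [ 0.26 -0.64 -0.51] M [0.14 0.07 0.03] w 0.0234
```

step_arm([
  [0,0,0,0,0,-12,-1],
  [0,0,0,0,0,-25,-1],
  [0,0,0,0,0,-40,-1],
  [0,0,0,0,0,-45,-1],
  [0,0,0,0,0,-45,-1],
  [0,0,0,0,0,-45,-1],
  [0,0,0,0,0,-25,-1],
  [0,0,0,0,0,0,-1],
])

```text
time_s: 6.3
tcp_pos: [0.4743, -0.1915, 0.317]
eef_rot: [-179.9, 0.1, -175.4]
contact_force: [-0.0, -0.0, -1.9]
gripper_width: 0.0236
```

```bash
python3 -c "
from h import *
need([.6623,.0429,.302],-167.5)
cv2.imwrite('pics/s2.png',r.capture('scene')[:,:,::-1])
cv2.imwrite('pics/w2.png',r.capture('wrist')[:,:,::-1])"
```

```text
t 6.3 pos [ 0.4743 -0.1915  0.317 ] rot [-1.7992e+02  8.0000e-02 -1.7540e+02] 
need mm [-206.2  218.6   14.9] rad [-0.0015  0.0013 -0.1379] F [-0.03 -0.03 -1.89] M [ 0.03 -0.09  0.02] w 0.0236
```

View pics/s2.png

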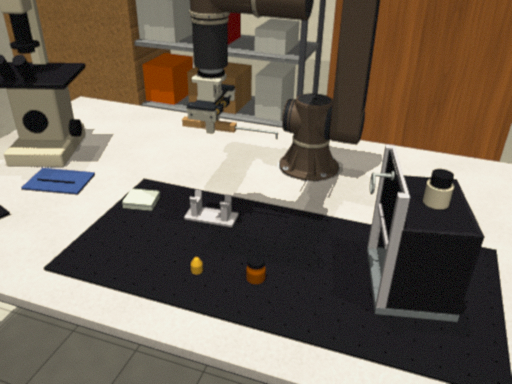

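View pics/w2.png

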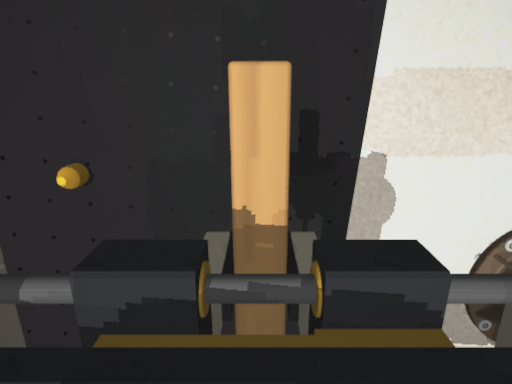

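Scene view: the pole is held level, hook at about (277,135), the rest is empty at (212,210), and the bystanders are unmoved. Moving to a standoff in front of the ring.

step_arm([
  [0,0,-0.046,-28,20,2,-1],
  [0,0,-0.046,-28,26,2,-1],
  [0,0,-0.046,-28,28,2,-1],
  [0,0,0,-28,34,2,-1],
  [0,0,0,-28,34,2,-1],
  [0,0,0,-28,34,2,-1],
  [0,0,0,-15,20,2,-1],
  [0,0,0,0,0,0,-1],
  [0,0,0,0,0,0,-1],
])

```text
time_s: 7.3
tcp_pos: [0.6121, 0.0419, 0.2793]
eef_rot: [179.8, -1.9, -167.4]
contact_force: [-0.4, -1.0, -1.3]
gripper_width: 0.0237
```

```bash
python3 -c "
from h import *
need([.6623,.0429,.302],-167.5)
cv2.imwrite('pics/s3.png',r.capture('scene')[:,:,::-1])
cv2.imwrite('pics/t3.png',r.capture('top')[:,:,::-1])
for n,x,y,w,h in(('s',300,130,130,90),('t',95,140,130,100)):
  im=cv2.imread(f'pics/{n}3.png')[y:y+h,x:x+w];cv2.imwrite(f'pics/{n}3z.png',cv2.resize(im,None,fx=6,fy=6,interpolation=cv2.INTER_CUBIC))"
```

```text
t 7.3 pos [0.6121 0.0419 0.2793] rot [ 179.8    -1.87 -167.41] 
need mm [-48.5  -9.9 -24.3] rad [ 0.0035 -0.0327  0.0015] F [-0.43 -1.   -1.3 ] M [-0.   -0.14  0.05] w 0.0237
```

View pics/s3z.png

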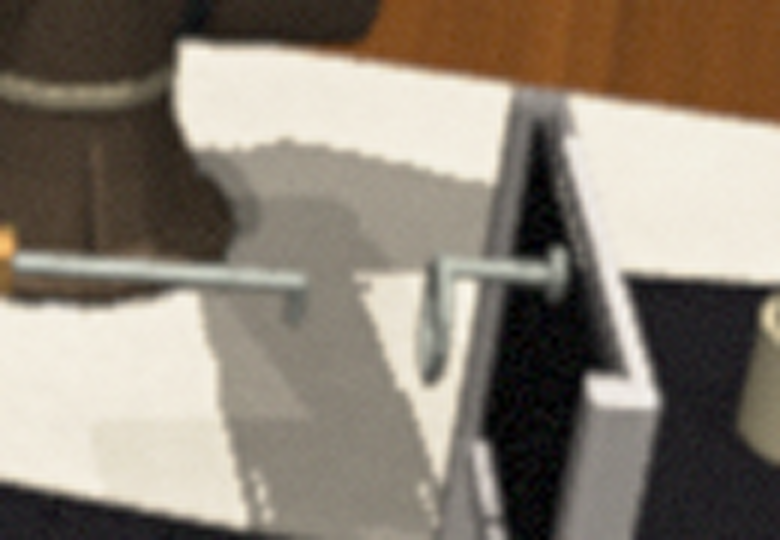

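View pics/t3z.png

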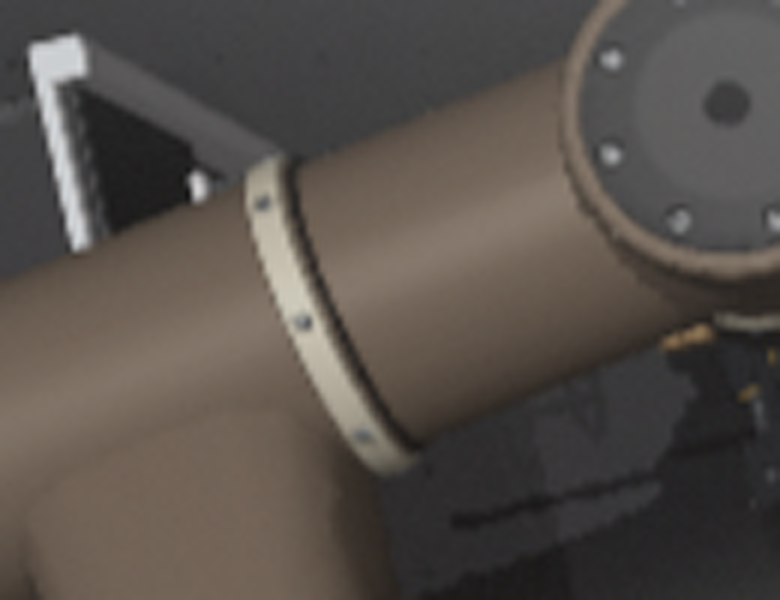

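View pics/s3.png

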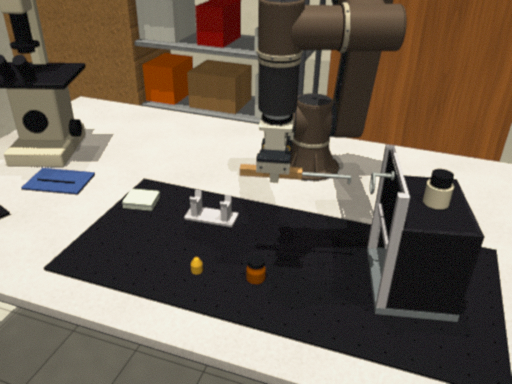

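View pics/t3.png

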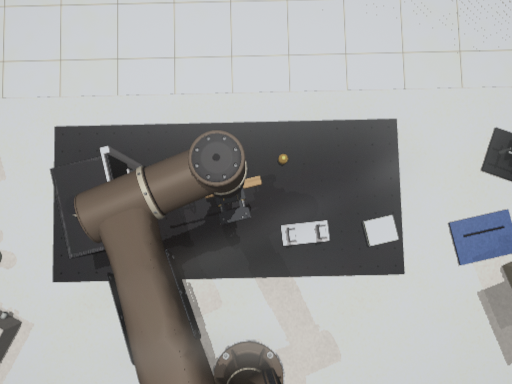

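```bash
python3 -c "
from h import *
s=r.get_state();print(s['joints'].round(1),s['joint_torque'].round(1))"
```

```text
[ 21.7  14.3  -1.   -0.5 -76.5  -9.1] [  0.7 -50.7  30.8   7.4  -0.   -0. ]
```

```bash
python3 -c "
from h import *
print(tri([ray(cam('top'),150,192),ray(cam('scene'),347,27)]))
T=lambda u,v,k,x,y:((u+.5)/k-.5+x,(v+.5)/k-.5+y)
c=cam('scene')
print('hook bend px',T(302,283,6,300,130),'ring centre px',T(434,322,6,300,130))
h=[.6121,.0419,.2793+.018];
R=Ro.from_euler('xyz',[179.8,-1.87,-167.41],degrees=True)
p=np.array([.6121,.0419,.2793])+R.apply([0,.191,-.018]);print('hook pred',p,proj(c,p))
print(proj(c,[.608,.288,.312]),'closed hook')
"
```

```text
(array([0.57447266, 0.17493358, 0.65780043]), [np.float64(4.451983083628389), np.float64(4.451983083628435)])
hook bend px (349.9166666666667, 176.75) ring centre px (371.9166666666667, 183.25)
hook pred [0.5710756  0.22837769 0.29795666] [349.95602181 176.21124337]
[372.5903599  182.54280282] closed hook
```

step_arm([
  [0.002,-0.015,0,-16,-3,-9,-1],
  [0.001,-0.01,0,-16,-3,-9,-1],
  [0,0,0,-12,-3,-6,-1],
  [0,0,0,0,0,0,-1],
])

```text
time_s: 7.8
tcp_pos: [0.6563, 0.037, 0.304]
eef_rot: [180.0, -0.4, -167.7]
contact_force: [-0.7, -0.2, -2.0]
gripper_width: 0.0235
```

```bash
python3 -c "
from h import *
need([.6630,.0429,.302],-167.5)"
```

```text
t 7.8 pos [0.6563 0.037  0.304 ] rot [ 179.98   -0.4  -167.74] 
need mm [-7.8  4.3  1.9] rad [ 0.0004 -0.007  -0.0041] F [-0.73 -0.16 -2.04] M [ 0.   -0.02 -0.  ] w 0.0235
```

step_arm([
  [0,-0.007,-0.003,-8,4,2,-1],
  [0,0,0,0,0,0,-1],
  [0,0,0,0,0,0,-1],
])

```text
time_s: 8.1
tcp_pos: [0.6621, 0.0409, 0.3015]
eef_rot: [180.0, -0.0, -167.7]
contact_force: [-0.6, -0.3, -0.7]
gripper_width: 0.0237
```

```bash
python3 - <<'E'
from h import *
need([.6630,.0429,.302],-167.5)
for n,x,y,w,h in(('scene',300,130,130,90),('top',95,140,130,100),('wrist',0,0,512,384)):
  im=r.capture(n)[y:y+h,x:x+w,::-1];cv2.imwrite(f'pics/{n}4z.png',cv2.resize(im,None,fx=6 if w<200 else 1,fy=6 if w<200 else 1,interpolation=cv2.INTER_CUBIC))
E
```

```text
t 8.1 pos [0.6621 0.0409 0.3015] rot [ 179.95   -0.   -167.71] 
need mm [-1.3  1.7 -0.5] rad [ 0.0009 -0.     -0.0036] F [-0.62 -0.25 -0.74] M [-0.   -0.06  0.01] w 0.0237
```

View pics/scene4z.png

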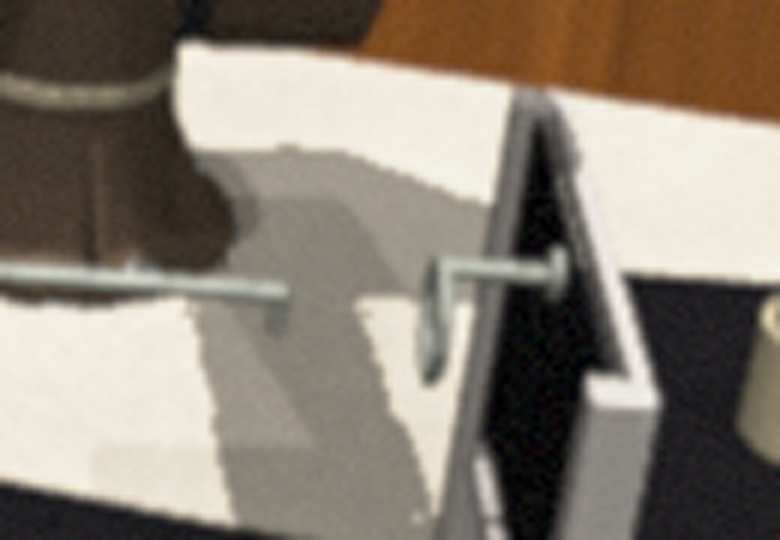

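View pics/wrist4z.png

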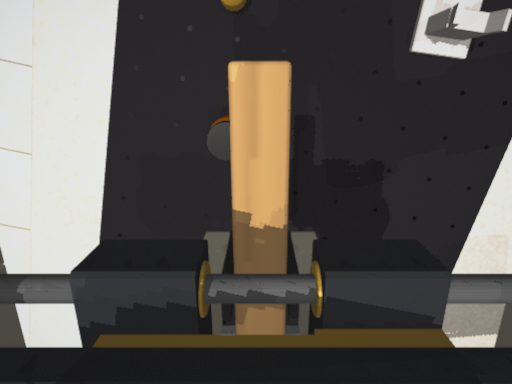

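View pics/top4z.png

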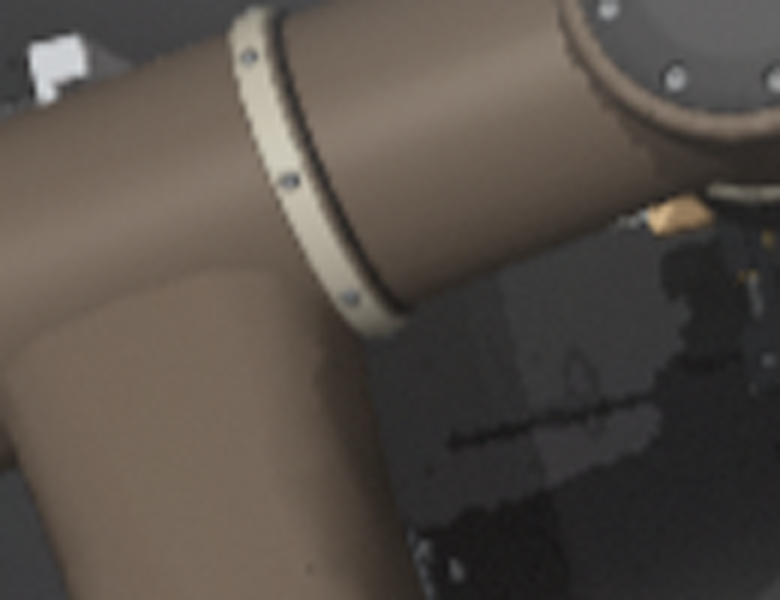

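Scene view: hook bend at crop (285,290), level with the upper half of the ring, whose centre is at crop (435,321). Predictions and pixels agree. Advancing through the ring in two stages.

step_arm([
  [0,0,-0.003,-1,16,-0.5,-1],
  [0,0,0,0,16,0,-1],
  [0,0,0,0,14,0,-1],
  [0,0,0,0,0,0,-1],
  [0,0,0,0,0,0,-1],
])

```text
time_s: 8.75
tcp_pos: [0.6518, 0.0911, 0.3023]
eef_rot: [179.9, 0.0, -167.4]
contact_force: [0.1, -0.2, -1.6]
gripper_width: 0.0237
```

```bash
python3 - <<'E'
from h import *
need([.6085+.2164*.171,.288-.9763*.171,.302],-167.5)
for n,x,y,w,h in(('scene',300,130,130,90),):
  im=r.capture(n)[y:y+h,x:x+w,::-1];cv2.imwrite(f'pics/{n}5z.png',cv2.resize(im,None,fx=6 if w<200 else 1,fy=6 if w<200 else 1,interpolation=cv2.INTER_CUBIC))
E
```

```text
t 8.75 pos [0.6518 0.0911 0.3023] rot [ 1.7994e+02  1.0000e-02 -1.6742e+02] 
need mm [-0.4 30.6  0.3] rad [0.0011 0.0002 0.0014] F [ 0.11 -0.21 -1.61] M [ 0.03 -0.05  0.01] w 0.0237
```

View pics/scene5z.png

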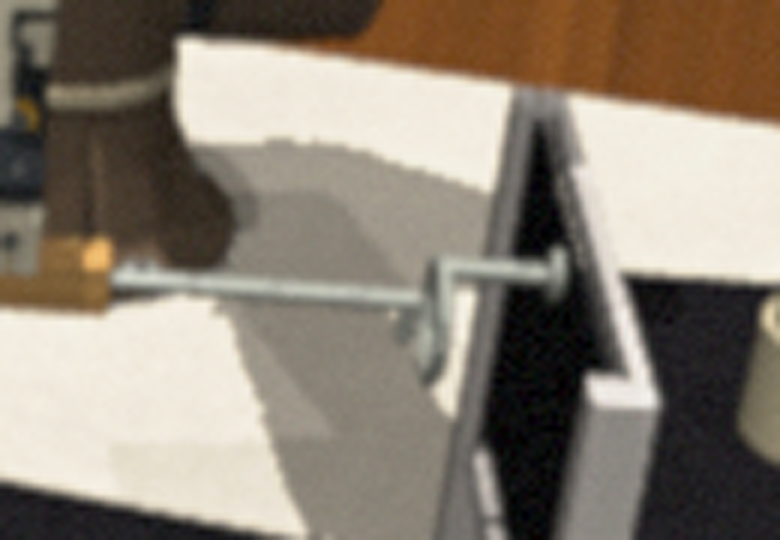

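Leg at crop (405,325) is just in front of the ring, and the shaft line passes inside it. Advancing further.

step_arm([
  [0,0,0,0,11,0,-1],
  [0,0,0,0,11,0,-1],
  [0,0,0,0,9,0,-1],
  [0,0,0,0,0,0,-1],
  [0,0,0,0,0,0,-1],
])

```text
time_s: 9.3
tcp_pos: [0.6445, 0.1238, 0.3023]
eef_rot: [179.9, 0.0, -167.4]
contact_force: [-0.3, 0.3, -1.1]
gripper_width: 0.0237
```

```bash
python3 - <<'E'
from h import *
need([.6085+.2164*.171,.288-.9763*.171,.302],-167.5)
for n,x,y,w,h in(('scene',300,130,130,90),):
  im=r.capture(n)[y:y+h,x:x+w,::-1];cv2.imwrite(f'pics/{n}6z.png',cv2.resize(im,None,fx=6 if w<200 else 1,fy=6 if w<200 else 1,interpolation=cv2.INTER_CUBIC))
E
```

```text
t 9.3 pos [0.6445 0.1238 0.3023] rot [ 1.7993e+02  1.0000e-02 -1.6745e+02] 
need mm [-0.4 -2.9  0.3] rad [0.0012 0.0002 0.0009] F [-0.28  0.34 -1.13] M [ 0.03 -0.06  0.04] w 0.0237
```

View pics/scene6z.png

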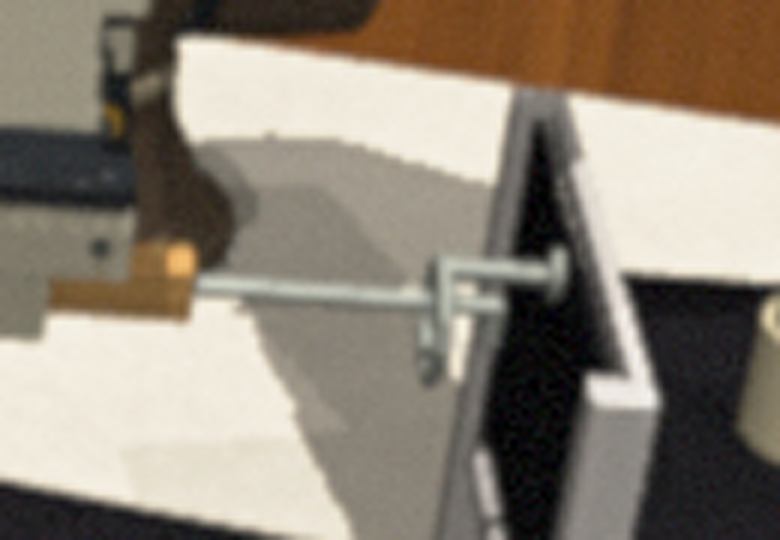

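The hook is through the ring: leg at crop (492,325) behind it, shaft inside the hole, no contact force. Pulling down.

step_arm([
  [0,0,0,0,0,9,-1],
  [0,0,0,0,0,9,-1],
  [0,0,0,0,0,9,-1],
  [0,0,0,0,0,10,-1],
  [0,0,0,0,0,0,-1],
])

```text
time_s: 9.85
tcp_pos: [0.6445, 0.1228, 0.2614]
eef_rot: [179.9, -0.0, -167.5]
contact_force: [-0.3, 0.1, -1.2]
gripper_width: 0.0235
```

```bash
python3 - <<'E'
from h import *
need([.6085+.2164*.171,.288-.9763*.171,.1295],-167.5)
for n,x,y,w,h in(('scene',300,130,130,90),):
  im=r.capture(n)[y:y+h,x:x+w,::-1];cv2.imwrite(f'pics/{n}7z.png',cv2.resize(im,None,fx=6 if w<200 else 1,fy=6 if w<200 else 1,interpolation=cv2.INTER_CUBIC))
E
```

```text
t 9.85 pos [0.6445 0.1228 0.2614] rot [ 1.7990e+02 -1.0000e-02 -1.6754e+02] 
need mm [ -0.6  -2.2 131.9] rad [ 0.0018 -0.0001 -0.0008] F [-0.3   0.08 -1.25] M [0.29 0.13 0.07] w 0.0235
```

View pics/scene7z.png

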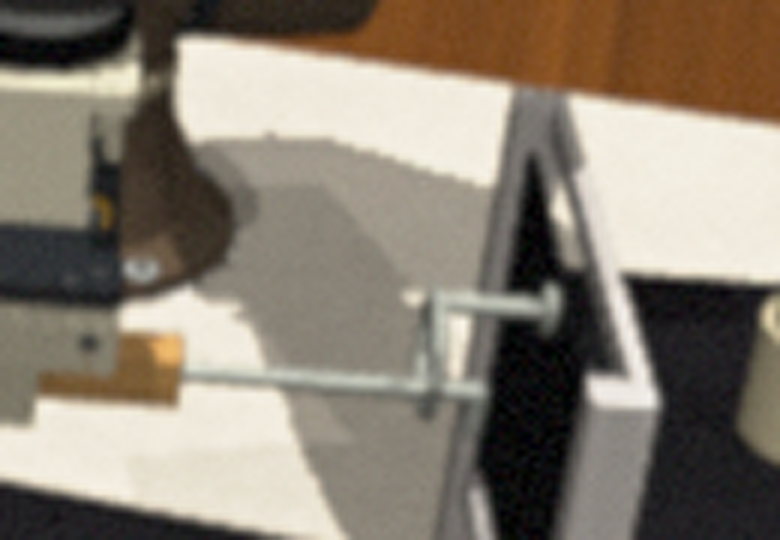

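The shaft sits on the ring's lower bar (crop (430,385)) and the sash is coming down with it. Continuing.

step_arm([
  [0,0,0,0,0,12,-1],
  [0,0,0,0,0,12,-1],
  [0,0,0,0,0,12,-1],
  [0,0,0,0,0,12,-1],
  [0,0,0,0,0,12,-1],
  [0,0,0,0,0,12,-1],
  [0,0,0,0,0,12,-1],
  [0,0,0,0,0,10,-1],
  [0,0,0,0,0,0,-1],
])

```text
time_s: 10.8
tcp_pos: [0.6446, 0.1226, 0.1597]
eef_rot: [179.9, 0.0, -167.5]
contact_force: [-0.4, 0.6, -0.0]
gripper_width: 0.0238
```

```bash
python3 - <<'E'
from h import *
need([.6085+.2164*.171,.288-.9763*.171,.1295],-167.5)
for n,x,y,w,h in(('scene',300,150,130,90),):
  im=r.capture(n)[y:y+h,x:x+w,::-1];cv2.imwrite(f'pics/{n}8z.png',cv2.resize(im,None,fx=6 if w<200 else 1,fy=6 if w<200 else 1,interpolation=cv2.INTER_CUBIC))
E
```

```text
t 10.8 pos [0.6446 0.1226 0.1597] rot [ 1.7994e+02  1.0000e-02 -1.6753e+02] 
need mm [-0.5 -1.7 30.2] rad [ 0.0011  0.0001 -0.0006] F [-0.43  0.64 -0.04] M [0.28 0.19 0.07] w 0.0238
```

View pics/scene8z.png

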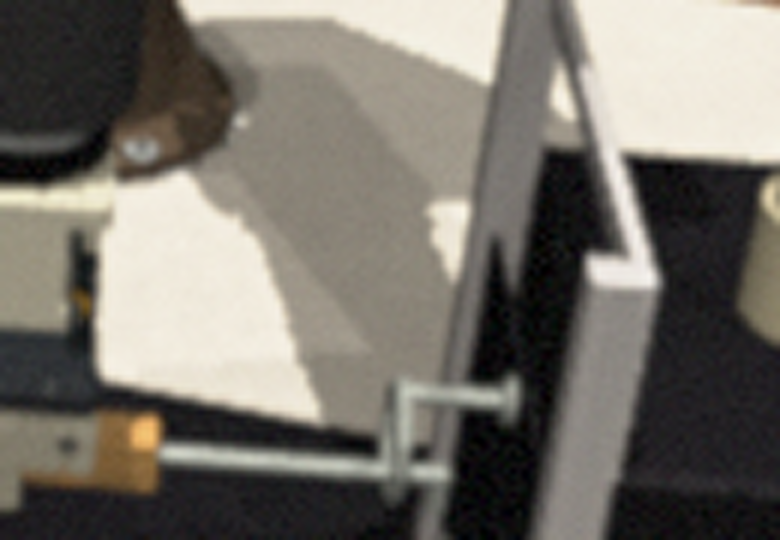

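step_arm([
  [0,0,0,0,0,8,-1],
  [0,0,0,0,0,8,-1],
  [0,0,0,0,0,6,-1],
  [0,0,0,0,0,3,-1],
])

```text
time_s: 11.25
tcp_pos: [0.6458, 0.1228, 0.1352]
eef_rot: [179.9, 0.2, -167.5]
contact_force: [-0.9, -0.1, 0.2]
gripper_width: 0.0235
```

step_arm([
  [0,0,0,0,0,2,-1],
  [0,0,0,0,0,2,-1],
])

```text
time_s: 11.45
tcp_pos: [0.6458, 0.1228, 0.1307]
eef_rot: [179.9, 0.2, -167.5]
contact_force: [-0.7, -0.2, -0.9]
gripper_width: 0.0237
```

```bash
python3 - <<'E'
from h import *
need([.6085+.2164*.171,.288-.9763*.171,.1295],-167.5)
for n,x,y,w,h in(('scene',300,150,130,90),):
  im=r.capture(n)[y:y+h,x:x+w,::-1];cv2.imwrite(f'pics/{n}9z.png',cv2.resize(im,None,fx=6 if w<200 else 1,fy=6 if w<200 else 1,interpolation=cv2.INTER_CUBIC))
E
```

```text
t 11.45 pos [0.6458 0.1228 0.1307] rot [ 179.94    0.19 -167.49] 
need mm [ 0.7 -1.6  1.2] rad [0.001  0.0033 0.0002] F [-0.71 -0.18 -0.93] M [0.17 0.27 0.12] w 0.0237
```

View pics/scene9z.png

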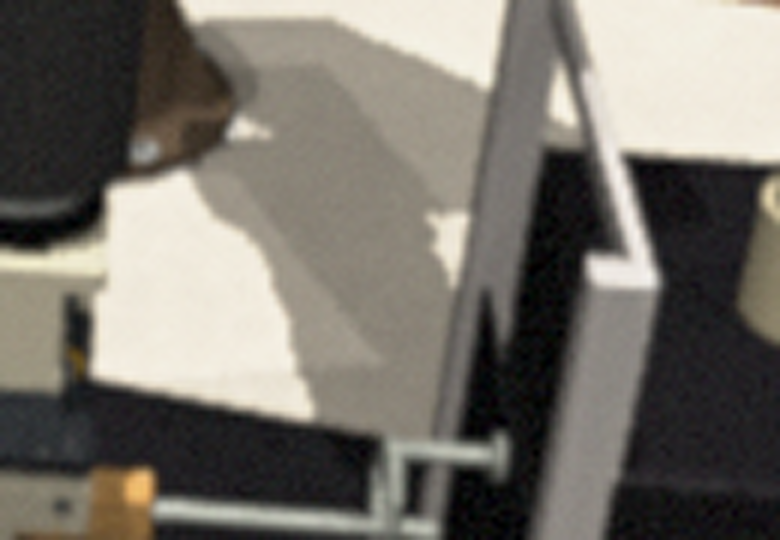

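step_arm([
  [0,0,0,0,0,2,-1],
  [0,0,0,0,0,2,-1],
])

```text
time_s: 11.7
tcp_pos: [0.6462, 0.1228, 0.1269]
eef_rot: [179.9, 0.2, -167.5]
contact_force: [-0.9, -0.6, 2.1]
gripper_width: 0.0234
```

step_arm([
  [0,0,0,0,0,2,-1],
])

```text
time_s: 11.8
tcp_pos: [0.6464, 0.1229, 0.1253]
eef_rot: [179.9, 0.3, -167.5]
contact_force: [-1.1, -1.9, 2.3]
gripper_width: 0.0233
```

```bash
python3 -c "
from h import *
need([.6085+.2164*.171,.288-.9763*.171,.1295],-167.5)"
```

```text
t 11.8 pos [0.6464 0.1229 0.1253] rot [ 179.93    0.28 -167.47] 
need mm [ 1.3 -1.6 -4.2] rad [0.0012 0.0049 0.0004] F [-1.08 -1.92  2.32] M [0.25 0.48 0.24] w 0.0233
```

```bash
python3 - <<'E'
from h import *
s=r.get_state()
R=Ro.from_euler('xyz',s['eef_rot'],degrees=True);p=s['tcp_pos']+R.apply([0,.191,-.018]);c=cam('scene')
print(p,proj(c,p),'ring closed px',proj(c,[.608,.288,.164]),'ring top',proj(c,[.608,.288,.188]))
x,y,w,h=300,160,130,90
im=r.capture('scene')[y:y+h,x:x+w,::-1];cv2.imwrite(f'pics/scene10z.png',cv2.resize(im,None,fx=6,fy=6,interpolation=cv2.INTER_CUBIC))
E
```

```text
[0.60494498 0.30930171 0.14350893] [371.69499615 239.75136879] ring closed px [364.31835099 232.26194515] ring top [365.58919189 224.62352013]
```

View pics/scene10z.png

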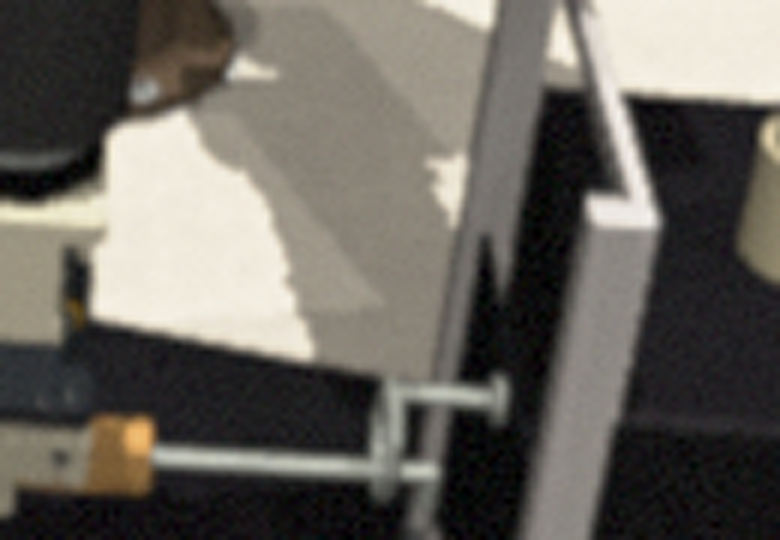

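```bash
python3 - <<'E'
from h import *
c=cam('scene')
for z0,drop in((.334,0),(.334,.140),(.334,.145),(.334,.15)):
  print(drop,proj(c,[.598,.330,z0-drop]))
a=cv2.imread('pics/scene0.png');
c2=cam('scene')
# template: boss in raised image
T=lambda u,v,k,x,y:((u+.5)/k-.5+x,(v+.5)/k-.5+y)
print('raised',T(558,272,6,300,130),'now',T(500,398,6,300,160))
E
```

```text
0 [392.28463343 175.78479586]
0.14 [383.1615732  223.95432047]
0.145 [382.85585756 225.56849125]
0.15 [382.55144032 227.17580646]
raised (392.5833333333333, 174.91666666666666) now (382.9166666666667, 225.91666666666669)
```

step_arm([
  [0,0,0,0,0,2,-1],
  [0,0,0,0,0,0,-1],
])

```text
time_s: 12.05
tcp_pos: [0.6465, 0.1229, 0.1231]
eef_rot: [179.9, 0.3, -167.5]
contact_force: [-1.9, -1.2, 1.8]
gripper_width: 0.0237
```

```bash
python3 - <<'E'
from h import *
need([.6085+.2164*.171,.288-.9763*.171,.1295],-167.5)
x,y,w,h=300,160,130,90
im=r.capture('scene')[y:y+h,x:x+w,::-1];cv2.imwrite(f'pics/scene11z.png',cv2.resize(im,None,fx=6,fy=6,interpolation=cv2.INTER_CUBIC))
a=cv2.imread('pics/scene10z.png').astype(int);b=cv2.imread('pics/scene11z.png').astype(int)
A=a[360:520,360:530].astype(np.float32).mean(2);B=b[360:520,360:530].astype(np.float32).mean(2)
print('ring shift px',cv2.phaseCorrelate(A,B)[0],'/6')
E
```

```text
t 12.05 pos [0.6465 0.1229 0.1231] rot [ 179.93    0.3  -167.48] 
need mm [ 1.3 -1.6 -6.4] rad [0.0013 0.0052 0.0004] F [-1.92 -1.16  1.83] M [0.3  0.39 0.15] w 0.0237
ring shift px (0.013673379503117644, -0.00257427677594535) /6
```

View pics/scene11z.png

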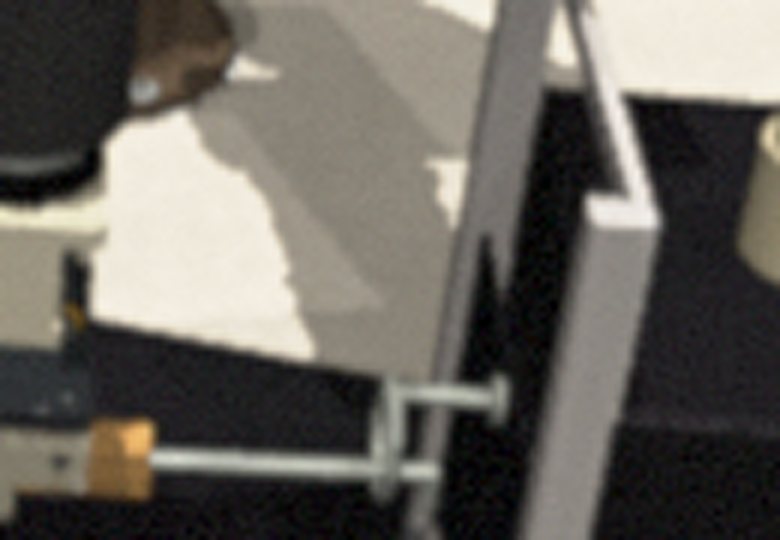

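The extra 2 mm moved the ring by 0.00 px, so the sash is on its stop. The pole just rotated about 2° in the grip. The stem travelled 51.0 px, against 51.4 predicted for 0.15 m of travel. Lifting to centre the hook in the ring.

step_arm([
  [0,0,0,0,0,-8,-1],
  [0,0,0,0,0,-8,-1],
  [0,0,0,0,0,-6,-1],
  [0,0,0,0,0,0,-1],
  [0,0,0,0,0,0,-1],
])

```text
time_s: 12.6
tcp_pos: [0.6463, 0.123, 0.1466]
eef_rot: [179.9, 0.3, -167.5]
contact_force: [0.0, 0.7, -1.6]
gripper_width: 0.0237
```

```bash
python3 - <<'E'
from h import *
need([.6085+.2164*.171,.288-.9763*.171,.1478],-167.5)
x,y,w,h=300,160,130,90
im=r.capture('scene')[y:y+h,x:x+w,::-1];cv2.imwrite(f'pics/scene12z.png',cv2.resize(im,None,fx=6,fy=6,interpolation=cv2.INTER_CUBIC))
E
```

```text
t 12.6 pos [0.6463 0.123  0.1466] rot [ 179.93    0.27 -167.5 ] 
need mm [ 1.2 -1.8 -1.2] rad [0.0013 0.0046 0.    ] F [ 0.    0.74 -1.55] M [-0.   -0.05 -0.01] w 0.0237
```

View pics/scene12z.png

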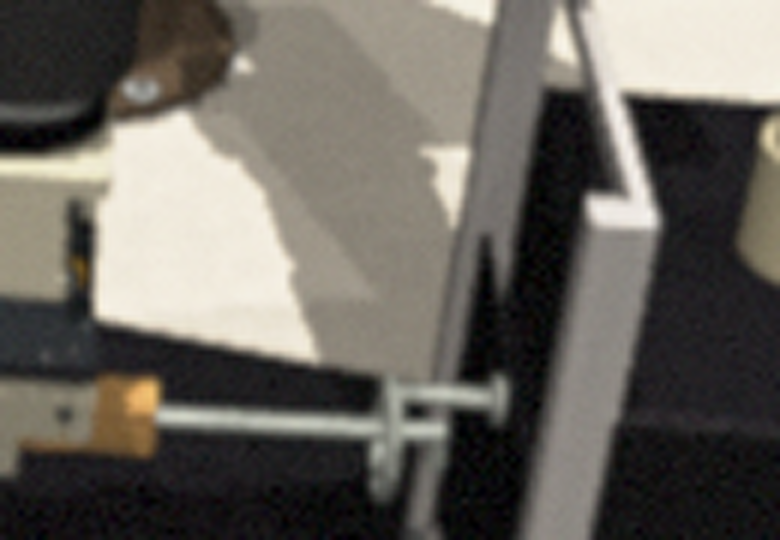

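Ring unmoved. The shaft at crop (443,432) is about 19 mm above the lower bar, since part of the tilt relaxed. Raising 6 mm more before withdrawing.

step_arm([
  [0,0,0,0,0,-5.5,-1],
  [0,0,0,0,0,0,-1],
  [0,0,0,0,0,0,-1],
])

```text
time_s: 12.95
tcp_pos: [0.6461, 0.1229, 0.1521]
eef_rot: [179.9, 0.2, -167.5]
contact_force: [0.0, 0.2, -1.0]
gripper_width: 0.0238
```

```bash
python3 - <<'E'
from h import *
need([.6085+.2164*.171,.288-.9763*.171,.1478],-167.5)
s=r.get_state()
R=Ro.from_euler('xyz',s['eef_rot'],degrees=True);p=s['tcp_pos']+R.apply([0,.191,-.018]);c=cam('scene');q=proj(c,p)
print(p,q,(q[0]-300)*6,(q[1]-160)*6)
x,y,w,h=300,160,130,90
im=r.capture('scene')[y:y+h,x:x+w,::-1];cv2.imwrite(f'pics/scene13z.png',cv2.resize(im,None,fx=6,fy=6,interpolation=cv2.INTER_CUBIC))
E
```

```text
t 12.95 pos [0.6461 0.1229 0.1521] rot [ 179.94    0.22 -167.5 ] 
need mm [ 1.  -1.7  4.3] rad [0.001  0.0038 0.    ] F [ 0.05  0.24 -1.04] M [ 0.03 -0.03  0.01] w 0.0238
[0.6046445  0.30933431 0.17030037] [373.21919534 231.28775723] 439.3151720586369 427.72654338952964
```

View pics/scene13z.png

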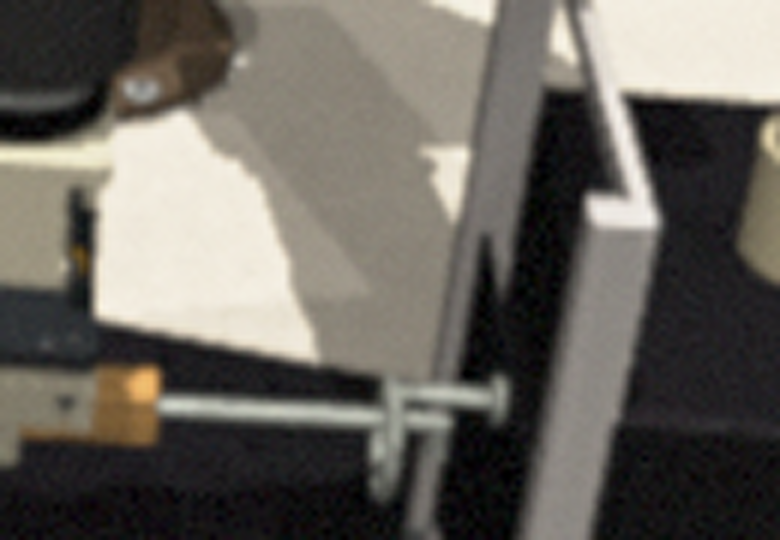

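Shaft near ring mid-height (bend at crop (444,420)), ring still in place, no contact force. Withdrawing.

step_arm([
  [0,0,0,0,-8,0,-1],
  [0,0,0,0,-10,0,-1],
  [0,0,0,0,-10,0,-1],
  [0,0,0,0,-12,0,-1],
  [0,0,0,0,0,0,-1],
])

```text
time_s: 13.5
tcp_pos: [0.6553, 0.0798, 0.1516]
eef_rot: [180.0, 0.2, -167.5]
contact_force: [0.1, 0.3, -1.4]
gripper_width: 0.0239
```

```bash
python3 - <<'E'
from h import *
need([.663,.0429,.152],-167.5)
x,y,w,h=300,160,130,90
im=r.capture('scene')[y:y+h,x:x+w,::-1];cv2.imwrite(f'pics/scene14z.png',cv2.resize(im,None,fx=6,fy=6,interpolation=cv2.INTER_CUBIC))
E
```

```text
t 13.5 pos [0.6553 0.0798 0.1516] rot [ 179.96    0.18 -167.49] 
need mm [  0.5 -37.7  -0.4] rad [0.0006 0.0031 0.0001] F [ 0.11  0.27 -1.37] M [ 0.01  0.   -0.03] w 0.0239
```

View pics/scene14z.png

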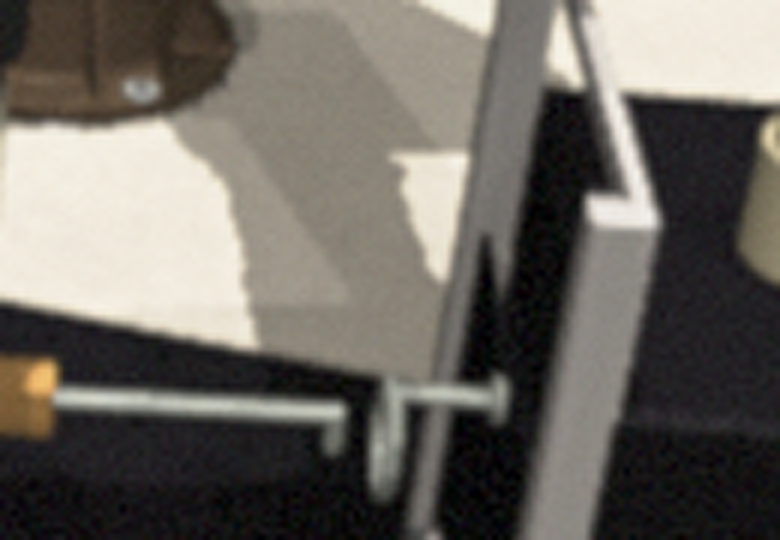

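The hook is out (bend at crop (345,408)) and the ring is unmoved. Backing off and rising, then checking tilt in hand.

step_arm([
  [0,0,0,0,-25,0,-1],
  [0,0,0,0,-30,-15,-1],
  [0,0,0,5,-30,-25,-1],
  [0,0,0,20,-30,-25,-1],
  [0,0,0.03,30,-30,-10,-1],
  [0,0,0.04,30,-30,0,-1],
  [0,0,0.04,30,-30,0,-1],
  [0,0,0.03,30,-30,0,-1],
  [0,0,0,20,-20,0,-1],
  [0,0,0,0,0,0,-1],
])

```text
time_s: 14.55
tcp_pos: [0.5347, -0.207, 0.2284]
eef_rot: [-180.0, 0.2, -175.8]
contact_force: [-0.2, 0.3, -1.3]
gripper_width: 0.0234
```

```bash
python3 - <<'E'
from h import *
need([.4786,-.1914,.2],-175.35)
cv2.imwrite('pics/s15.png',r.capture('scene')[:,:,::-1])
cv2.imwrite('pics/t15.png',r.capture('top')[:,:,::-1])
E
```

```text
t 14.55 pos [ 0.5347 -0.207   0.2284] rot [-179.99    0.21 -175.78] 
need mm [54.9 19.7 28.2] rad [-0.0002  0.0037 -0.0075] F [-0.19  0.34 -1.28] M [ 0.06 -0.11 -0.03] w 0.0234
```

View pics/s15.png

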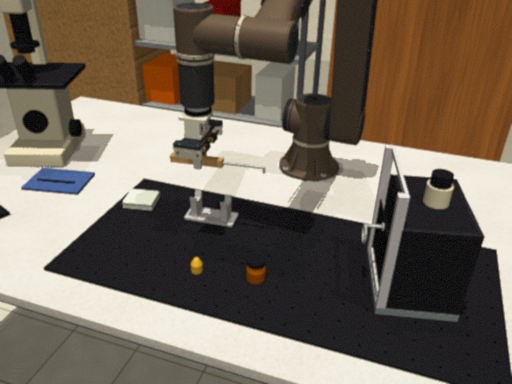

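View pics/t15.png

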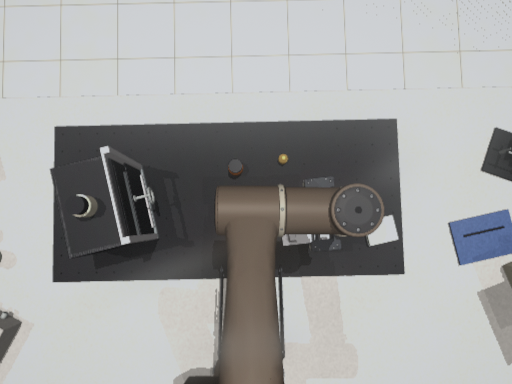

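Sash shut in both views, bystanders unmoved, pole held at scene (215,163). Zooming for the in-hand tilt.

```bash
python3 - <<'E'
from h import *
s=r.get_state();c=cam('scene')
im=cv2.imread('pics/s15.png')
R=Ro.from_euler('xyz',s['eef_rot'],degrees=True)
x,y,w,h=160,140,120,50
z=cv2.resize(im[y:y+h,x:x+w],None,fx=6,fy=6,interpolation=cv2.INTER_CUBIC)
for d in (-90,0,70,191):
  for t in (0,1,2):
    a=np.radians(t);p=s['tcp_pos']+R.apply([0,0,-.019])+R.apply([0,np.cos(a)*d/1e3,-np.sin(a)*d/1e3]); 
    if d==191:p[2]-=.000
    q=proj(c,p);u=((q-[x,y]+.5)*6-.5);print(d,t,u.round(1))
cv2.imwrite('pics/s15z.png',z)
E
```

```text
-90 0 [68.4 93.3]
-90 1 [68.7 96.2]
-90 2 [69.  99.1]
0 0 [242.3 118.3]
0 1 [242.3 118.3]
0 2 [242.3 118.3]
70 0 [380.8 138.2]
70 1 [380.8 135.9]
70 2 [380.7 133.7]
191 0 [627.5 173.7]
191 1 [627.7 167.4]
191 2 [627.7 161.1]
```

View pics/s15z.png

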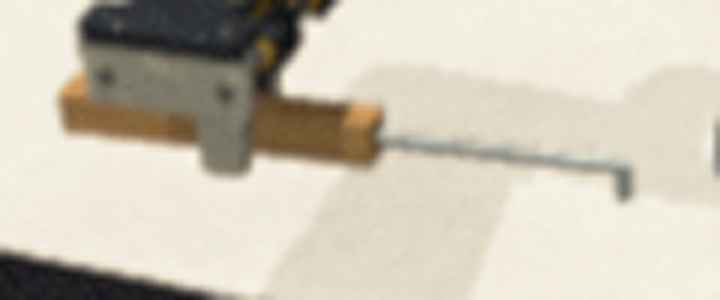

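step_arm([
  [0.009,0.001,-0.003,19,7,0,-1],
  [0.009,0.001,-0.003,19,7,5,-1],
  [0.009,0.001,-0.001,16,6,20,-1],
  [0,0,0,0,0,10,-1],
  [0,0,0,0,0,0,-1],
  [0,0,0,0,0,0,-1],
])

```text
time_s: 15.25
tcp_pos: [0.4853, -0.1864, 0.1923]
eef_rot: [-178.4, 0.2, -175.0]
contact_force: [0.6, -0.8, -1.8]
gripper_width: 0.0236
```

```bash
python3 - <<'E'
from h import *
need([.4786,-.1914,.12],-175.35)
s=r.get_state();c=cam('scene')
im=r.capture('scene')[:,:,::-1]
R=Ro.from_euler('xyz',s['eef_rot'],degrees=True)
x,y,w,h=170,150,120,80
z=cv2.resize(im[y:y+h,x:x+w],None,fx=6,fy=6,interpolation=cv2.INTER_CUBIC)
for d in (70,191):
  for t in (0,1.5):
    p=s['tcp_pos']+R.apply([0,0,-.019])+Ro.from_euler('z',s['eef_rot'][2],degrees=True).apply([0,-np.cos(np.radians(t))*d/1e3,0])+[0,0,d/1e3*np.sin(np.radians(t))]
    q=proj(c,p);u=((q-[x,y]+.5)*6-.5);print(d,t,u.round(1))
cv2.imwrite('pics/s16z.png',z)
E
```

```text
t 15.25 pos [ 0.4853 -0.1864  0.1923] rot [-178.38    0.23 -174.97] 
need mm [ 7.4 -2.4 72.3] rad [-0.0283  0.0041  0.0065] F [ 0.57 -0.75 -1.84] M [ 0.15 -0.05  0.02] w 0.0236
70 0 [399.6 103.5]
70 1.5 [399.5 100.2]
191 0 [638.7 136.5]
191 1.5 [639.  127.5]
```

View pics/s16z.png

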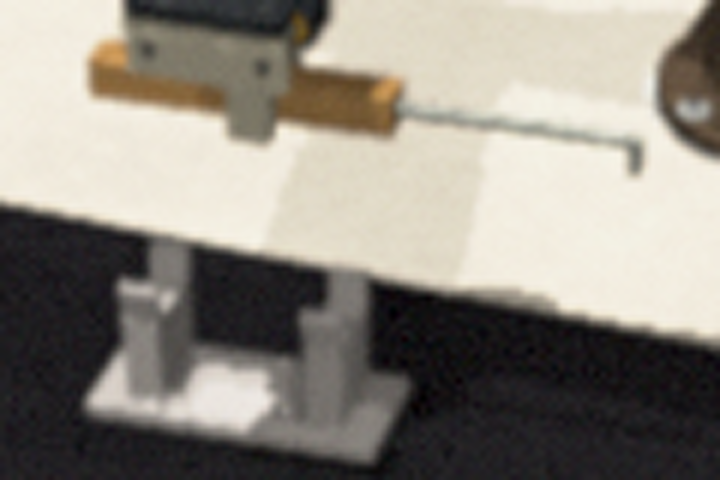

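Pole now level (shaft slope matches the level prediction within about 0.3°), above the empty rest. Lowering.

step_arm([
  [0,0.004,0.006,7,-4,18,-1],
  [0,0,0,0,0,18,-1],
  [0,0,0,0,0,14,-1],
  [0,0,0,0,0,0,-1],
  [0,0,0,0,0,0,-1],
])

```text
time_s: 15.8
tcp_pos: [0.4852, -0.193, 0.1444]
eef_rot: [-178.3, 0.4, -175.3]
contact_force: [0.2, 0.7, -0.9]
gripper_width: 0.0235
```

```bash
python3 - <<'E'
from h import *
need([.4786,-.1914,.11],-175.35)
E
```

```text
t 15.8 pos [ 0.4852 -0.193   0.1444] rot [-178.28    0.36 -175.28] 
need mm [ 6.6  3.2 34.3] rad [-0.0299  0.0062  0.0011] F [ 0.17  0.7  -0.9 ] M [ 0.14 -0.07 -0.  ] w 0.0235
```

step_arm([
  [0,0.005,0,7,2,12,-1],
  [0,0,0,0,0,10,-1],
  [0,0,0,0,0,0,-1],
  [0,0,0,0,0,0,-1],
])

```text
time_s: 16.2
tcp_pos: [0.4792, -0.1922, 0.1224]
eef_rot: [-178.3, 0.2, -175.3]
contact_force: [-0.3, 0.3, -0.5]
gripper_width: 0.0237
```

```bash
python3 - <<'E'
from h import *
need([.4786,-.1914,.0662],-175.35)
E
```

```text
t 16.2 pos [ 0.4792 -0.1922  0.1224] rot [-178.26    0.21 -175.27] 
need mm [ 0.7  2.6 56.1] rad [-0.0304  0.0037  0.0013] F [-0.35  0.31 -0.55] M [ 0.12 -0.01 -0.02] w 0.0237
```

step_arm([
  [0,0.003,0.001,1,1,10,-1],
  [0,0,0,0.5,0,10,-1],
  [0,0,0,0.5,0,8,-1],
  [0,0,0,0,0,5,-1],
  [0,0,0,0,0,0,-1],
])

```text
time_s: 16.7
tcp_pos: [0.4772, -0.1924, 0.0865]
eef_rot: [-178.3, 0.0, -175.3]
contact_force: [-0.8, 0.6, -1.4]
gripper_width: 0.0234
```

```bash
python3 - <<'E'
from h import *
need([.4786,-.1914,.0662],-175.35)
E
```

```text
t 16.7 pos [ 0.4772 -0.1924  0.0865] rot [-1.7825e+02  4.0000e-02 -1.7533e+02] 
need mm [-1.5  1.5 20.3] rad [-0.0305  0.0007  0.0003] F [-0.85  0.59 -1.41] M [ 0.12 -0.03 -0.01] w 0.0234
```

step_arm([
  [0,0,0,-1.5,1,6,-1],
  [0,0,0,0,0,6,-1],
  [0,0,0,0,0,4,-1],
  [0,0,0,0,0,0,-1],
])

```text
time_s: 17.1
tcp_pos: [0.4792, -0.1917, 0.0692]
eef_rot: [-178.2, 0.1, -175.3]
contact_force: [0.3, 0.3, -1.2]
gripper_width: 0.0233
```

```bash
python3 - <<'E'
from h import *
need([.4786,-.1914,.0662],-175.35)
x,y,w,h=170,170,120,80
im=r.capture('scene')[:,:,::-1]
z=cv2.resize(im[y:y+h,x:x+w],None,fx=6,fy=6,interpolation=cv2.INTER_CUBIC)
cv2.imwrite('pics/s17z.png',z)
E
```

```text
t 17.1 pos [ 0.4792 -0.1917  0.0692] rot [-1.7824e+02  6.0000e-02 -1.7533e+02] 
need mm [0.5 0.5 3. ] rad [-0.0306  0.001   0.0004] F [ 0.3   0.34 -1.25] M [ 0.18 -0.    0.03] w 0.0233
```

View pics/s17z.png

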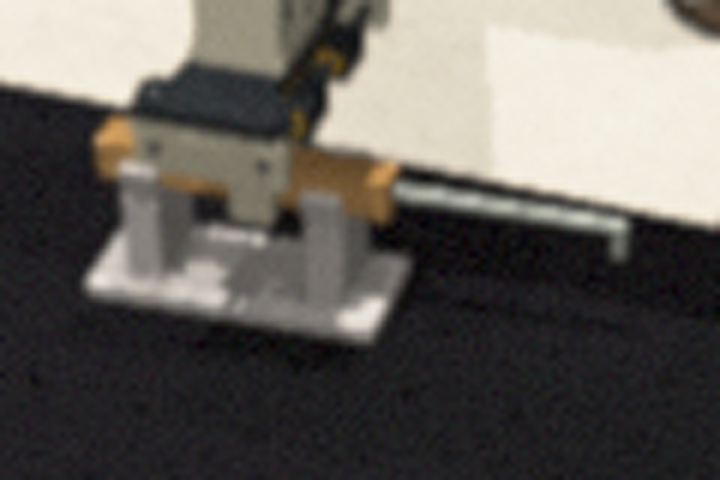

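The grip is between both pairs of cheeks, about 3 mm above the seats and level. Setting down gently.

step_arm([
  [0,0,0,0.5,0,1.5,-1],
  [0,0,0,0,0,1.2,-1],
  [0,0,0,0,0,0.8,-1],
])

```text
time_s: 17.45
tcp_pos: [0.4793, -0.192, 0.0664]
eef_rot: [-178.2, 0.1, -175.3]
contact_force: [0.0, 0.6, -0.5]
gripper_width: 0.0236
```

```bash
python3 - <<'E'
from h import *
need([.4786,-.1914,.0662],-175.35)
E
```

```text
t 17.45 pos [ 0.4793 -0.192   0.0664] rot [-1.7823e+02  1.4000e-01 -1.7531e+02] 
need mm [0.6 0.6 0.1] rad [-0.0309  0.0025  0.0006] F [ 0.01  0.57 -0.48] M [ 0.18 -0.05 -0.02] w 0.0236
```

step_arm([
  [0,0,0,0,0,0.6,-1],
  [0,0,0,0,0,0,-0.42],
  [0,0,0,0,0,0,-0.38],
  [0,0,0,0,0,0,-0.3],
  [0,0,0,0,0,0,0],
  [0,0,0,0,0,0,0.3],
  [0,0,0,0,0,0,0.3],
  [0,0,0,0,0,0,0.3],
  [0,0,0,0,0,0,0.3],
])

```text
time_s: 18.35
tcp_pos: [0.4802, -0.1921, 0.0669]
eef_rot: [-178.2, 0.3, -175.3]
contact_force: [0.2, 0.3, 1.2]
gripper_width: 0.0563
```

```bash
python3 - <<'E'
from h import *
need([.4786,-.1914,.0662],-175.35)
x,y,w,h=170,170,120,80
im=r.capture('scene')[:,:,::-1]
z=cv2.resize(im[y:y+h,x:x+w],None,fx=6,fy=6,interpolation=cv2.INTER_CUBIC)
cv2.imwrite('pics/s18z.png',z)
E
```

```text
t 18.35 pos [ 0.4802 -0.1921  0.0669] rot [-178.2     0.26 -175.29] 
need mm [1.5 0.9 0.6] rad [-0.0315  0.0046  0.001 ] F [0.17 0.34 1.15] M [ 0.18  0.05 -0.02] w 0.0563
```

View pics/s18z.png

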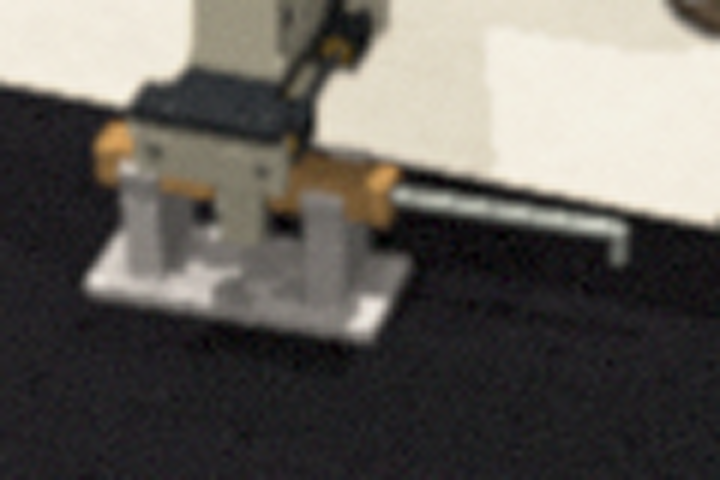

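Pole resting on both saddles, fingers open. Retreating straight up.

step_arm([
  [0,0,0,0,0,0,0.5],
  [0,0,0,0,0,0,0.5],
  [0,0,0,0,0,-10,0.5],
  [0,0,0,0,0,-25,0.5],
  [0,0,0,0,0,-40,0.5],
  [0,0,0,0,0,-45,0.5],
  [0,0,0,0,0,-45,0.5],
  [0,0,0,20,-40,-20,0.5],
  [0,0,0,20,-40,0,0.5],
  [0,0,0,0,0,0,0.5],
])

```text
time_s: 19.4
tcp_pos: [0.4446, -0.2709, 0.2683]
eef_rot: [-178.0, 0.4, -175.0]
contact_force: [-0.0, 0.1, -0.6]
gripper_width: 0.0659
```

```bash
python3 - <<'E'
from h import *
need([.4786,-.1914,.2],-175.35)
for n in('scene','wrist','top'): cv2.imwrite(f'pics/{n}19.png',r.capture(n)[:,:,::-1])
a=cv2.imread('pics/scene0.png');b=cv2.imread('pics/scene19.png')
z=np.vstack([cv2.resize(i[180:230,175:285],None,fx=6,fy=6,interpolation=cv2.INTER_CUBIC) for i in(a,b)]);cv2.imwrite('pics/cmp.png',z[:600])
E
```

```text
t 19.4 pos [ 0.4446 -0.2709  0.2683] rot [-177.99    0.38 -174.99] 
need mm [-40.4  78.6  65.9] rad [-0.0351  0.0067  0.0061] F [-0.04  0.07 -0.61] M [ 0.27 -0.05 -0.  ] w 0.0659
```

View pics/scene19.png

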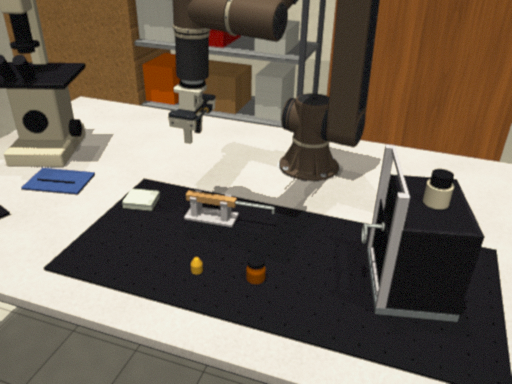

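View pics/cmp.png

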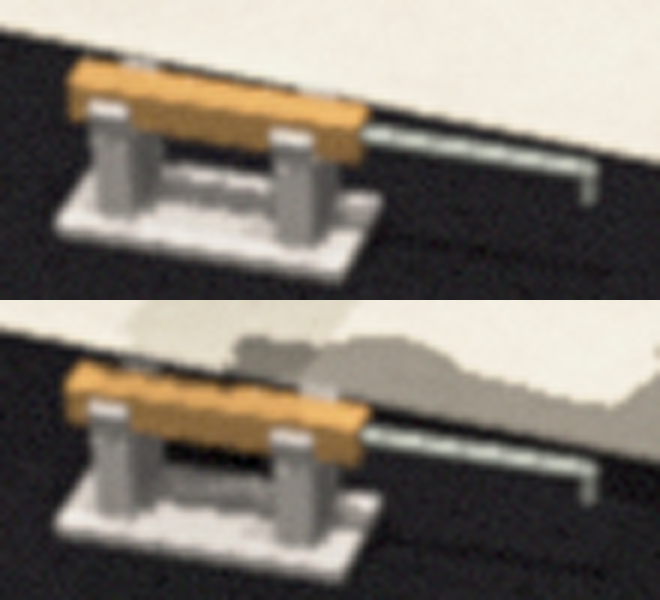

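View pics/top19.png

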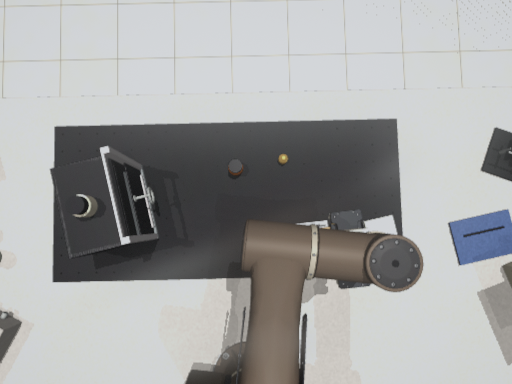

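Pole lies in the rest as at the start (hook at the same pixel as before). Ring is at scene (370,232) with the sash shut, and the bystanders are in place. One last check that the ring didn't move, then handing in.

```bash
python3 - <<'E'
from h import *
b=cv2.imread('pics/scene19.png');a=cv2.imread('pics/s15.png')
g=lambda i:i[215:250,355:392].astype(np.float32).mean(2)
print('ring shift since unhooking px',cv2.phaseCorrelate(g(a),g(b))[0])
T=cv2.resize(b[160:250,300:430],None,fx=6,fy=6,interpolation=cv2.INTER_CUBIC).astype(np.float32).mean(2)
A=cv2.imread('pics/scene11z.png').astype(np.float32).mean(2)
print('boss shift vs pressed, px',np.array(cv2.phaseCorrelate(A[360:430,450:530].copy(),T[360:430,450:530].copy())[0])/6)
print(r.close_job())
E
```

```text
ring shift since unhooking px (0.06915077531402858, -0.18603501485773677)
boss shift vs pressed, px [ 0.00656324 -0.01725487]
the job is handed in; nothing more can be done
None
```

The sash is shut and the pole is back in its rest. I hooked the ring, pulled the sash down, unhooked without moving it and laid the pole back. I handed the job in at about 19.5 s with the gripper open and clear.

**Sash closed:**
- Pressing 2 mm further moved the ring 0.00 px, so it was on its stop.
- The stem's travel was 51.0 px, against 51.4 px predicted for 0.15 m.
- After unhooking, the stem's mount on the sash was within 0.02 px of where it sat when pressed down. Between two later pictures the ring patch differed by up to about 0.2 px, which I take as noise.

**Pole and other objects:**
- The pole sits in the same place in the rest as at the start, leg down, to within about a pixel.
- The jar, objective and slide box look unmoved by eye.
- Force readings stayed under about 3 N.

**What didn't go as planned:** the pole turned about 2° in the grip when it pressed on the stop. I levelled it with the wrist before laying it down. My first lift after the pull came up a few millimetres short, so I raised the hook 5.5 mm more before withdrawing it from the ring.

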